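Pack the lunch carrier and snap it shut

ROBOT

A 6-joint arm with a two-finger parallel gripper is mounted at the origin on the work surface. World frame = base frame: x ahead of the robot, y to its left, z up, the work surface at z = 0. Lengths are in m, angles in degrees, forces in N, time in s.
With the tool pointing down it reaches from about 0.35 to 0.875 m from the base axis. Payload 4.2 kg.
Tool frame: the origin (TCP) lies on the centre line of the jaws, within the pads' length; the fingertips stand r.tip_extent ahead of it and the grasp point (between the pads) lies 11 mm behind it (r.tip_extent is the distance from the TCP to the fingertips, in m); z points along the fingers, y is the line along which they close (so a half turn about z gives the same grasp; the last joint's range is limited). The gripper opens to 87 mm and grips with 3 to 60 N. Pads are 19 mm wide; open, the fingers measure 117 mm over their backs; the gripper's body (75 mm by 190 mm) begins 51 mm behind the grasp point.
Start: joints at [-53.365, 22.042, 0.453, 0, -68.411, -14.817], TCP at [0.232, -0.58, 0.231] pointing down, gripper open.
Joint ranges: [-179.83, 179.83], [-69.29, 118.12], [-61.27, 80.66], [-181.25, 117.63], [-171.15, -9.14], [-177.46, 177.46]. Speed limits (degrees/s): [159.86, 159.86, 180, 180, 180, 180].

INTERFACE

Orientations are given as a 3x3 rotation matrix whose columns are the frame's x, y, z axes.
In Python, from station import r gives the robot as it stands.
- The arm moves only by the shell command python3 -m jog 'ROWS'. ROWS is text: rows parted by semicolons, each of 5 numbers parted by spaces: the opening, from 0 (shut) to 1 (fully open), then the shift along the world's x, y, z in mm, then the turn about the world's z in degrees. In form: hand dx dy dz roll; .... A call has 1 to 5 rows; each row shifts and turns the commanded pose from where the row before left it; what a row does not reach is not made up. A row lasts 1/8 s, in which the tool goes at most 62.5 mm and 10.7 degrees, less where a joint would pass 70% of its speed; a pose out of reach is approached as far as the arm can. A call is refused whole if a number of a shift passes 62.5 or a number of a turn 10.7, either way. A call with a gripper value outside its range is refused whole. The fingers move at their own pace and stop on an object; the grip force is fixed at half the most. Time passes only in rows, so rows that do not move let the fingers close. It gives the time, the measured TCP pose, the force, the opening and the grip force at its end, in the units of the state.
- r.sense(): the state, without advancing time (a new reading comes with each control period).
- r.capture(name): name is "side" or "top" or "wrist"; returns a dict with "pixels" (400x640x3 uint8, red, green, blue), "fovy" (degrees; the focal length in pixels is half the picture's height over the tangent of half this angle, whatever the lens; pixels are square), "cx", "cy" (the principal point, pixels), "origin" and "orientation" of the camera in the world; the wrist camera has in their place "T_tool_cam" (4x4, takes a point from camera to tool coordinates, whose origin is the TCP and whose axes are the flange's). Camera axes: x right, y down, z forward; pixel columns grow to the right and rows downward; lengths in m; the calibration is good to about 2 mm. A picture is of the moment at which its call begins: read the wrist's pose just before it. There is no depth.
- r.finish_job(): hands the job in; it is judged then, once.
The state is a dict: "time_s": time; "joints": joint angles; "joint_velocities": joint speeds; "effort": joint torques, N m; "tcp_pos": TCP position; "ee_rot": TCP orientation; "wrist_force": force on the tool from outside, world axes, zero at the start; "moment": the same for the moment, N m; "gripper_width": opening from 0.0 (shut) to 1.0 (fully open); "gripper_force": force on a finger pad.
Only numpy, scipy, OpenCV 4.12 (cv2) and the standard library are available. Lean on these libraries where they do the work, as an engineer would, in place of code of your own. Each camera call takes 0.05 s, during which the arm holds its last target. There are 200 camera calls.

TASK

Pack the lunch carrier: put every meal box on the table into a well of its own and press it down until its rim sits flush on the carrier's deck, and lay the cutlery case upright in the trough beside the wells. Only when everything is fully home, swing the clear lid over and press it shut past its catch. Leave the stack of spare lids, the spice jar and the mug where they are.

Things in the scene. Friction and masses are not known exactly. Their poses are not given: they have to be found in the camera images.
- mealbox0: Meal box, pink with white lid (2 or 3 present, all alike, any fits any well). Tub 62 x 98 mm (x, y), 40 mm high, foot stepped in to 54 x 90; above it a rim 72 x 108 mm from 40 to 44 mm; on that a grip ridge 24 mm wide (x), 60 mm long (y), from 44 to 66 mm above the underside. 0.25 kg. Origin: centre of the underside, z up; a half turn about z makes no difference. Table: z = 0.
- mealbox1: Meal box, pink with white lid (2 or 3 present, all alike, any fits any well). Tub 62 x 98 mm (x, y), 40 mm high, foot stepped in to 54 x 90; above it a rim 72 x 108 mm from 40 to 44 mm; on that a grip ridge 24 mm wide (x), 60 mm long (y), from 44 to 66 mm above the underside. 0.25 kg. Origin: centre of the underside, z up; a half turn about z makes no difference. Table: z = 0.
- mealbox2: Meal box, pink with white lid (2 or 3 present, all alike, any fits any well). Tub 62 x 98 mm (x, y), 40 mm high, foot stepped in to 54 x 90; above it a rim 72 x 108 mm from 40 to 44 mm; on that a grip ridge 24 mm wide (x), 60 mm long (y), from 44 to 66 mm above the underside. 0.25 kg. Origin: centre of the underside, z up; a half turn about z makes no difference. Table: z = 0.
- cutlery_case: Dark bar-shaped cutlery case 150 mm long (x), 34 mm wide (y), 26 mm high, 0.14 kg. Origin: centre of the underside, z up; a half turn about z makes no difference.
- carrier: Grey lunch carrier fixed to the table, 270 mm (x) by 200 mm (y), flat deck 55 mm above the table. Origin: centre of its underside. Three wells side by side along x; the trough lies between the wells and its +y edge; the lid hinges on its -y edge (turned away to the robot's left), the sprung catch stands 20 mm out from the +y side.
- well0 (a point): Centre of a well's mouth, at deck height, axes as the carrier's; wells are 82 mm apart. Well 67 (x) by 103 mm (y). Its white lifter plate starts 28 mm below the deck, so a box set in stands 12 mm proud; about 8 N (box's weight included) slides the plate down and it stays where left. Fully home, the box's rim lies on the deck and its underside is 15 mm above the table.
- well1 (a point): Centre of a well's mouth, at deck height, axes as the carrier's; wells are 82 mm apart. Well 67 (x) by 103 mm (y). Its white lifter plate starts 28 mm below the deck, so a box set in stands 12 mm proud; about 8 N (box's weight included) slides the plate down and it stays where left. Fully home, the box's rim lies on the deck and its underside is 15 mm above the table.
- well2 (a point): Centre of a well's mouth, at deck height, axes as the carrier's; wells are 82 mm apart. Well 67 (x) by 103 mm (y). Its white lifter plate starts 28 mm below the deck, so a box set in stands 12 mm proud; about 8 N (box's weight included) slides the plate down and it stays where left. Fully home, the box's rim lies on the deck and its underside is 15 mm above the table.
- trough (a point): Centre of the trough's floor, axes as the carrier's. The trough is 156 mm (x) by 40 mm (y) and 8 mm deep; its long axis is the carrier's x.
- hinge_mid (a point): Middle of the lid's hinge axis, axes as the carrier's; the axis runs along the carrier's x at deck height.
- carrier_lid (a joint): Lid angle, rad: 0 shut, 1.85 to 2.0 at the start. Clear domed lid, dark edges, 270 by 200 mm (out from the hinge); shut, its top face is 38 mm above the deck, its inside 34. A stiff hinge (0.45 N m) holds it where left. Boxes standing proud block it. A sprung catch resists between 0.07 and 0.04 rad; about 8 N down on the free edge snaps it past and it stays at 0.
- lid_edge (a point): Point on the outer (top) face of the lid, in the middle of its width, 190 mm out from the hinge and 10 mm in from the free edge; z is the lid's outward normal, y points from the hinge to the free edge.
- spare_lids: Bystander: stack of white spare lids 75 x 112 x 19 mm; origin at the centre of its underside. Leave alone.
- spice_jar: Bystander: jar 60 mm across, 100 mm high; origin at the centre of its underside. Leave alone.
- mug: Bystander: white mug 80 mm across, 95 mm high; origin at the centre of its underside. Leave alone.
Things that resemble listed ones, but are neither listed nor needed, are in the scene too. Leave any purple or turquoise look-alike of the mealbox0 alone.

How it is judged (in metres and radians):
On the way:
1. with the lid still open, every meal box present is pressed flush in a well and the cutlery case lies in the trough ((horizontal distance between mealbox0 and well0 below 0.006 m or horizontal distance between mealbox0 and well1 below 0.006 m or horizontal distance between mealbox0 and well2 below 0.006 m) and z of each of mealbox0, mealbox1, mealbox2 in the frame of carrier below 0.0185 m and angle between each of mealbox0, mealbox1, mealbox2, cutlery_case's own z axis and vertical below 0.06 rad and angle between the y axis of each of mealbox0, mealbox1, mealbox2 and the y axis of carrier, either way round below 0.12 rad and (horizontal distance between mealbox1 and well0 below 0.006 m or horizontal distance between mealbox1 and well1 below 0.006 m or horizontal distance between mealbox1 and well2 below 0.006 m) and (horizontal distance between mealbox2 and well0 below 0.006 m or horizontal distance between mealbox2 and well1 below 0.006 m or horizontal distance between mealbox2 and well2 below 0.006 m) and x of cutlery_case in the frame of trough between -0.008 and 0.008 m and y of cutlery_case in the frame of trough between -0.007 and 0.007 m and z of cutlery_case in the frame of trough below 0.004 m and value of joint carrier_lid above 0.5 rad), for 0.2 s.
At the end, for the whole second after the job is handed in: Every meal box present is in a well (centre within 6 mm, rim within 3.5 mm of the deck, level), the cutlery case lies flat and upright on the trough's floor (within 8 mm along and 7 mm across), and the lid is shut past its catch (under 0.03 rad), all at rest ((horizontal distance between mealbox0 and well0 below 0.006 m or horizontal distance between mealbox0 and well1 below 0.006 m or horizontal distance between mealbox0 and well2 below 0.006 m) and z of each of mealbox0, mealbox1, mealbox2 in the frame of carrier below 0.0185 m and angle between each of mealbox0, mealbox1, mealbox2, cutlery_case's own z axis and vertical below 0.06 rad and angle between the y axis of each of mealbox0, mealbox1, mealbox2 and the y axis of carrier, either way round below 0.12 rad and (horizontal distance between mealbox1 and well0 below 0.006 m or horizontal distance between mealbox1 and well1 below 0.006 m or horizontal distance between mealbox1 and well2 below 0.006 m) and (horizontal distance between mealbox2 and well0 below 0.006 m or horizontal distance between mealbox2 and well1 below 0.006 m or horizontal distance between mealbox2 and well2 below 0.006 m) and x of cutlery_case in the frame of trough between -0.008 and 0.008 m and y of cutlery_case in the frame of trough between -0.007 and 0.007 m and z of cutlery_case in the frame of trough below 0.004 m and value of joint carrier_lid below 0.03 rad and linear speed of each of mealbox0, mealbox1, mealbox2, cutlery_case below 0.03 m/s); the robot touches nothing.
It fails at once if the stack of spare lids is moved more than 40 mm or tipped (distance of spare_lids from where it was at the start of the episode above 0.04 m or angle between spare_lids's own z axis and vertical above 0.5 rad).
It fails at once if the spice jar is moved more than 40 mm or tipped (distance of spice_jar from where it was at the start of the episode above 0.04 m or angle between spice_jar's own z axis and vertical above 0.5 rad).
It fails at once if the mug is moved more than 40 mm or tipped (distance of mug from where it was at the start of the episode above 0.04 m or angle between mug's own z axis and vertical above 0.5 rad).
Of mealbox0, mealbox1, mealbox2 only 2 to 3 are there at a start; the rules pass over those that are not, and their reading is None.
At some moment in a run one of mealbox0, mealbox1, mealbox2, cutlery_case may be knocked a few centimetres aside while the robot is not near it.
Once in a run the grip may slacken for a moment while it holds something.
It also fails if it takes over 210 s, if anything falls off the work surface, if the arm or the gripper's body presses on something with over 40 N, if the wrist force passes 120 N, or if a joint passes its speed limit or range.

## Working session

There is one attempt and no reset: what is moved stays moved. The work goes in short steps, Python scripts to look and compute and a shell command to move; the robot and the scene stay as the last step left them, time stands still between calls to the robot, and variables do not carry over. Pictures are saved under pics/ and viewed, at most 14 in all, crops included, and the job is handed in when it is done.

```bash
ls; mkdir -p pics; cat > h.py <<'E'
import numpy as np, cv2
from station import r
def cap(n,f=None):
    s=r.sense(); c=r.capture(n)
    if f: cv2.imwrite('pics/'+f,cv2.cvtColor(c['pixels'],cv2.COLOR_RGB2BGR))
    if 'T_tool_cam' in c:
        T=np.eye(4);T[:3,:3]=s['ee_rot'];T[:3,3]=s['tcp_pos'];M=T@np.array(c['T_tool_cam'])
        c['origin']=M[:3,3];c['orientation']=M[:3,:3]
    c['f']=200/np.tan(np.radians(c['fovy'])/2); return c
def w(c,u,v,z):
    d=np.array(c['orientation'])@np.array([(u-c['cx'])/c['f'],(v-c['cy'])/c['f'],1]);o=np.array(c['origin'])
    return o+d*(z-o[2])/d[2]
def px(c,p):
    q=np.array(c['orientation']).T@(np.array(p)-np.array(c['origin']));return q[:2]/q[2]*c['f']+[c['cx'],c['cy']]
E
python3 - <<'E'
from h import *
for n in('top','side'):
    c=cap(n,n+'0.png');print(n,c['fovy'],c['cx'],c['cy'],c['origin'],np.round(c['orientation'],3).tolist())
print(r.sense(),r.tip_extent)
E
```

```text
pics
top 43.71378078446429 317.07539632834147 204.04028677233785 [ 0.28587126 -0.06665984  1.27169417] [[0.018, -0.974, 0.227], [-1.0, -0.017, 0.007], [-0.003, -0.227, -0.974]]
side 45.86215935835488 318.43635583583597 208.10679497885334 [0.13372005 0.78944817 0.97557332] [[-0.887, -0.325, 0.328], [-0.461, 0.607, -0.647], [0.011, -0.725, -0.689]]
{'time_s': 0.1, 'joints': array([-5.33660207e+01,  2.20867544e+01,  3.88214420e-01, -2.27278494e-02,
       -6.84098843e+01, -1.48162543e+01]), 'joint_velocities': array([-0.04592688, -0.08351752,  0.06954525,  0.10217486, -0.0013682 ,
        0.06779206]), 'effort': array([-7.30886622e-04, -3.91690350e+01,  1.87934303e+01,  4.23191071e+00,
        1.34760363e-02, -8.70721624e-05]), 'tcp_pos': array([ 0.23210203, -0.5797601 ,  0.2295756 ]), 'ee_rot': array([[-9.28425210e-01, -3.71518417e-01, -8.33171335e-04],
       [-3.71519330e-01,  9.28423591e-01,  1.73861784e-03],
       [ 1.27607374e-04,  1.92371589e-03, -9.99998142e-01]]), 'wrist_force': array([-0.30277768,  0.40101996,  0.91595065]), 'moment': array([0.01654426, 0.06387253, 0.00376029]), 'gripper_force': 0.0, 'gripper_width': 0.9978288282414458} 0.008
```

View pics/top0.png

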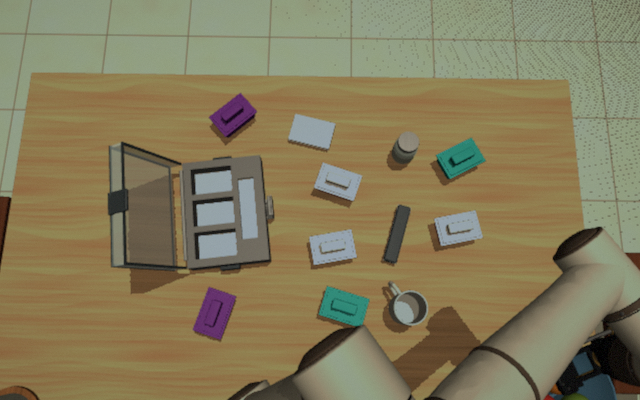

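View pics/side0.png

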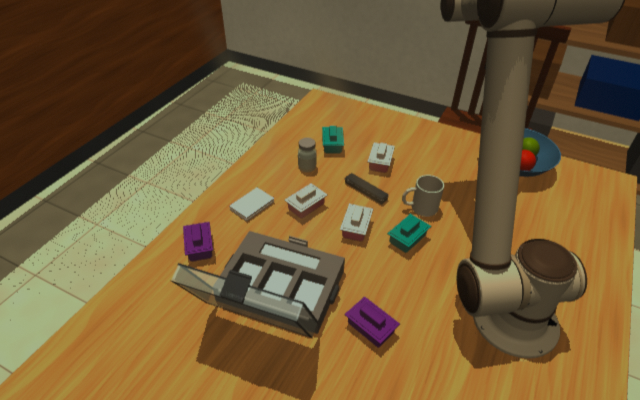

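```bash
python3 - <<'E'
from h import *
i=cv2.imread('pics/top0.png')
cv2.imwrite('pics/c1.png',cv2.resize(i[130:280,300:500],None,fx=4,fy=4,interpolation=cv2.INTER_CUBIC))
cv2.imwrite('pics/c2.png',cv2.resize(i[135:285,100:290],None,fx=4,fy=4,interpolation=cv2.INTER_CUBIC))
c=cap('top')
for n,u,v,z in[('bA',338,182,.066),('bB',332,247,.066),('bC',459,228,.066),('case',397,234,.026),('spare',312,132,.019),('jar',405,138,.1),('mug',408,302,.095),('turqC',344,305,.066),('turqD',461,158,.066),('hinge1',182,163,.055),('hinge2',187,268,.055),('edge1',262,156,.055),('edge2',270,262,.055),('catch',270,208,.05)]: print(n,np.round(w(c,u,v,z),3))
E
```

```text
bA [ 0.624 -0.109  0.066]
bB [ 0.46  -0.096  0.066]
bC [ 0.512 -0.407  0.066]
case [ 0.502 -0.261  0.026]
spare [ 0.775 -0.041  0.019]
jar [ 0.731 -0.274  0.1  ]
mug [ 0.331 -0.273  0.095]
turqC [ 0.322 -0.126  0.066]
turqD [ 0.693 -0.421  0.066]
hinge1 [0.671 0.289 0.055]
hinge2 [0.404 0.256 0.055]
edge1 [0.693 0.086 0.055]
edge2 [0.422 0.054 0.055]
catch [0.558 0.06  0.05 ]
```

View pics/c1.png

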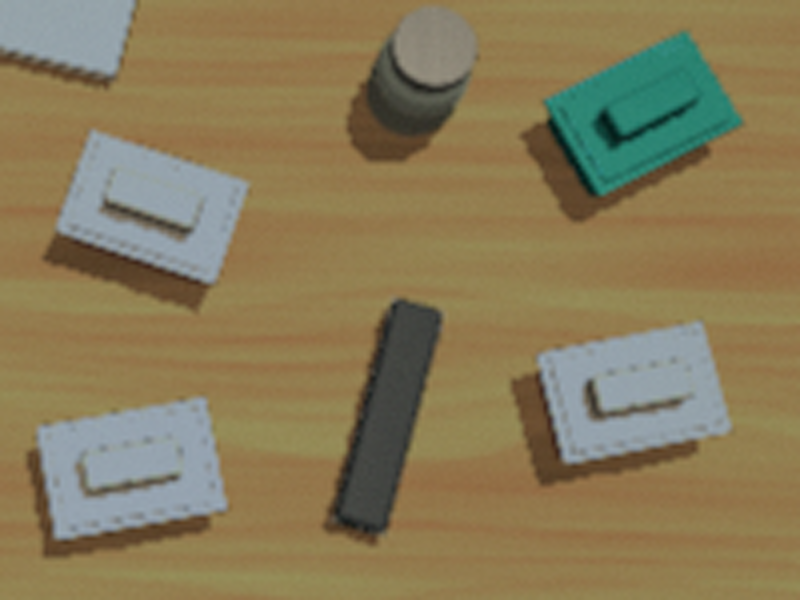

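View pics/c2.png

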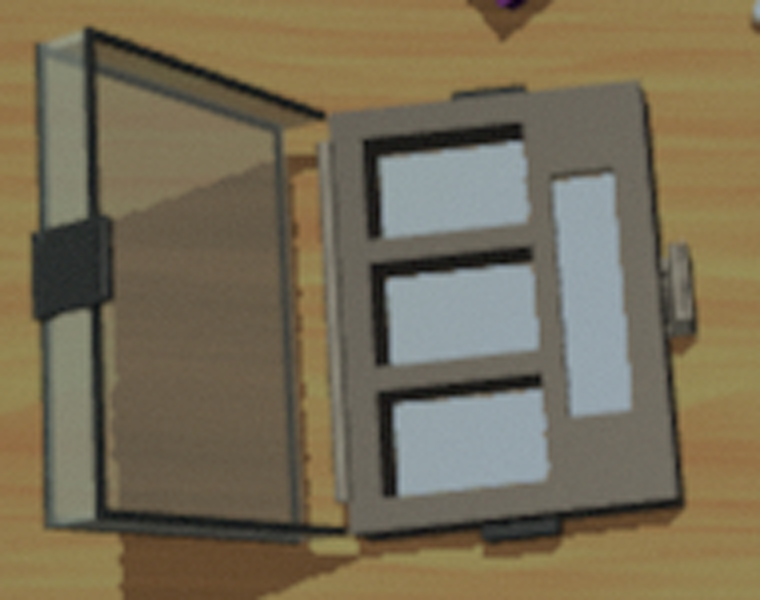

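Candidates in top0: white lids with ridges at (338,182), (333,248), (458,229) are the meal boxes (ridge on top, pink tub visible in the side view). The plain slab at (312,132) is the spare-lid stack, and the purple/turquoise boxes at (233,116), (214,313), (461,159), (344,306) are look-alikes. The case is at (397,234) and the carrier is at left with its lid open. The crop confirms this.

```bash
python3 -m jog '1 20 20 60 0; 1 60 30 60 0; 1 60 40 50 0; 1 60 40 0 0; 1 55 40 0 0'; python3 -m jog '1 0 0 0 0;1 0 0 0 0'; python3 - <<'E'
from h import *
c=cap('wrist','w1.png');print(np.round(c['T_tool_cam'],3),c['fovy'],c['f'],c['origin'])
for p in[(.512,-.407,.066),(.502,-.261,.026)]:print(px(c,p))
E
```

```text
time_s: 0.78
tcp_pos: [0.4395, -0.4394, 0.3645]
ee_rot: [[-0.929, -0.371, 0.001], [-0.371, 0.929, 0.0], [-0.001, -0.0, -1.0]]
wrist_force: [0.3, -1.1, -0.6]
gripper_width: 1.003
gripper_force: 0.0
time_s: 1.02
tcp_pos: [0.4382, -0.4404, 0.364]
ee_rot: [[-0.928, -0.372, -0.001], [-0.372, 0.928, 0.0], [0.001, 0.001, -1.0]]
wrist_force: [-0.9, -0.7, 0.0]
gripper_width: 1.004
gripper_force: 0.0
[[ 0.    -0.966 -0.257  0.071]
 [ 1.     0.001 -0.001  0.001]
 [ 0.001 -0.257  0.966 -0.153]
 [ 0.     0.     0.     1.   ]] 70.55092461611474 282.726791893491 [ 0.3725736  -0.46621711  0.51712586]
[321.06542146 222.62163837]
[395.85353551 238.84671354]
```

View pics/w1.png

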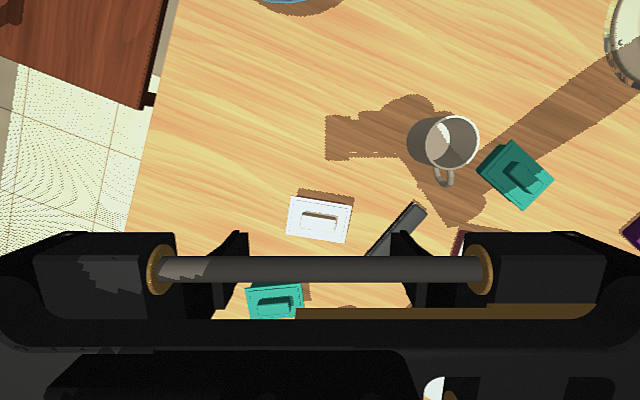

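```bash
cat >> h.py <<'E'
def box(c,est,z,kind='white',zc=None):
    h=cv2.cvtColor(c['pixels'],cv2.COLOR_RGB2HSV).astype(int);u,v=px(c,[*est[:2],z])
    m=(h[...,1]<75)&(h[...,2]>120) if kind=='white' else (h[...,2]<95)&(h[...,1]<80)
    n,l,st,ce=cv2.connectedComponentsWithStats(m.astype(np.uint8),connectivity=4)
    k=[i for i in range(1,n) if st[i,4]>80];i=min(k,key=lambda i:np.hypot(*(ce[i]-[u,v])))
    pts=np.argwhere(l==i)[:,::-1].astype(float)
    P=np.array([w(c,a,b,z)[:2] for a,b in pts])*1000
    (x,y),(a,b),t=cv2.minAreaRect(P.astype(np.float32))
    if a>b:a,b,t=b,a,t+90
    t=(t+90)%180   # world angle of the long side
    return dict(xy=np.round([x,y],1),size=np.round([a,b],1),long=round(t if t<=90 else t-180,1),px=ce[i].round(),edge=bool((pts.min()<1)or pts[:,0].max()>638 or pts[:,1].max()>398))
E
python3 - <<'E'
from h import *
c=cap('wrist');print('wC',box(c,(.512,-.407),.044))
c=cap('top')
for n,e in dict(A=(.624,-.109),B=(.46,-.096),C=(.512,-.407)).items():print(n,box(c,e,.044))
print('case',box(c,(.502,-.261),.026,'dark'))
E
```

```text
wC {'xy': array([ 516. , -411.8]), 'size': array([ 71.8, 108.4]), 'long': -77.8, 'px': array([318., 220.]), 'edge': False}
A {'xy': array([ 633.1, -109.3]), 'size': array([ 72.7, 109.5]), 'long': 72.0, 'px': array([338., 181.]), 'edge': False}
B {'xy': array([464.4, -97.5]), 'size': array([ 73.5, 109.1]), 'long': -79.0, 'px': array([332., 246.]), 'edge': False}
C {'xy': array([ 582.8, -446. ]), 'size': array([210.2, 589.5]), 'long': -30.2, 'px': array([473., 206.]), 'edge': False}
case {'xy': array([ 579.3, -316.2]), 'size': array([ 83.4, 464.9]), 'long': -31.8, 'px': array([415., 217.]), 'edge': False}
```

wC box found at pixel (318,220); its 72 x 108 mm rim fits. I'll grasp C first.

```bash
python3 -m jog '1 15 6 -40 10.4; 1 15 6 -40 10.4; 1 16 6 -40 10.4; 1 16 5 -30 10.4; 1 16 5 -30 10.4' | head -3; python3 -m jog '1 0 0 -20 10.4; 1 0 0 -10 10.4; 1 0 0 0 7.5; 1 0 0 0 0'|head -3; python3 - <<'E'
from h import *
s=r.sense();print(s['joints'].round(1),np.degrees(np.arctan2(*s['ee_rot'][1::-1,1])))
E
```

```text
time_s: 1.8
tcp_pos: [0.5155, -0.4136, 0.1835]
ee_rot: [[-0.275, -0.961, -0.0], [-0.961, 0.275, -0.0], [0.0, -0.0, -1.0]]
time_s: 2.3
tcp_pos: [0.5153, -0.4136, 0.1544]
ee_rot: [[0.207, -0.978, -0.0], [-0.978, -0.207, -0.0], [0.0, 0.0, -1.0]]
[-24.8  28.7  -0.1   0.  -61.2  36.7] -168.0759410687649
```

```bash
python3 -m jog '1 0 1 -50 0; 1 0 0 -40 0; 1 0 0 -10 0; 0 0 0 0 0; 0 0 0 0 0'; python3 -m jog '0 0 0 0 0; 0 0 0 0 0; 0 0 0 0 0;0 0 0 30 0; 0 0 0 60 0'
```

```text
time_s: 2.92
tcp_pos: [0.5173, -0.4125, 0.0566]
ee_rot: [[0.21, -0.978, 0.003], [-0.978, -0.21, -0.002], [0.003, -0.003, -1.0]]
wrist_force: [0.3, -0.9, 1.2]
gripper_width: 0.853
gripper_force: 0.0
time_s: 3.55
tcp_pos: [0.5144, -0.4106, 0.1422]
ee_rot: [[0.21, -0.978, -0.006], [-0.978, -0.21, 0.004], [-0.005, 0.006, -1.0]]
wrist_force: [1.5, 0.1, 0.3]
gripper_width: 0.289
gripper_force: 0.0
```

```bash
python3 -m jog '0 0 0 0 0;0 0 0 0 0;0 0 0 0 0'; python3 - <<'E'
from h import *
c=cap('wrist','w2.png')
E
```

```text
time_s: 3.92
tcp_pos: [0.5153, -0.4111, 0.1427]
ee_rot: [[0.21, -0.978, -0.003], [-0.978, -0.21, 0.002], [-0.002, 0.002, -1.0]]
wrist_force: [0.3, 0.5, -0.5]
gripper_width: 0.017
gripper_force: 0.0
```

View pics/w2.png

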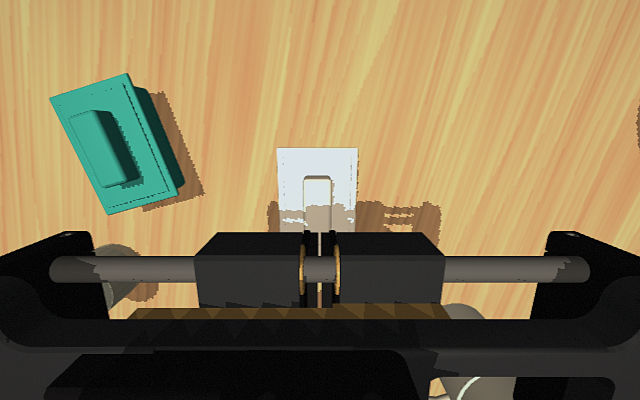

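The fingers had not closed yet when I lifted, and the box (at px (317,190)) is still centred. I'll redo it with a longer close.

```bash
python3 -m jog '0.6 0 0 0 0;0.6 0 0 0 0;0.6 0 0 0 0;0.6 0 0 0 0;0.6 0 0 -30 0' | tail -2; python3 -m jog '0.6 0 0 -40 0; 0.6 0 0 -18 0; 0.6 0 0 0 0; 0 0 0 0 0; 0 0 0 0 0'; python3 -m jog '0 0 0 0 0; 0 0 0 0 0; 0 0 0 0 0;0 0 0 0 0; 0 0 0 0 0'
```

```text
gripper_width: 0.495
gripper_force: 0.0
time_s: 5.22
tcp_pos: [0.5168, -0.412, 0.0578]
ee_rot: [[0.21, -0.978, 0.002], [-0.978, -0.21, -0.001], [0.002, -0.002, -1.0]]
wrist_force: [1.2, -0.3, 0.5]
gripper_width: 0.453
gripper_force: 0.0
time_s: 5.85
tcp_pos: [0.5167, -0.4118, 0.057]
ee_rot: [[0.21, -0.978, 0.001], [-0.978, -0.21, -0.001], [0.001, -0.001, -1.0]]
wrist_force: [1.3, 1.4, 2.9]
gripper_width: 0.273
gripper_force: 30.0
```

```bash
python3 -m jog '0 0 0 50 0; 0 0 0 60 0; 0 0 0 50 0; 0 0 0 0 0;0 0 0 0 0'|tail -5; python3 - <<'E'
from h import *
c=cap('top','t2.png');h=cv2.cvtColor(c['pixels'],cv2.COLOR_RGB2HSV)
for u,v in[(255,170),(240,262),(215,199),(300,200),(193,175),(212,184),(150,200),(285,200),(266,258)]:print(u,v,h[v,u],c['pixels'][v,u])
E
```

```text
tcp_pos: [0.5147, -0.4107, 0.2141]
ee_rot: [[0.209, -0.978, -0.004], [-0.978, -0.209, 0.003], [-0.004, 0.003, -1.0]]
wrist_force: [-0.4, 0.0, -3.6]
gripper_width: 0.276
gripper_force: 30.0
255 170 [ 23  36 114] [114 110  98]
240 262 [19 40 89] [89 84 75]
215 199 [30 16 31] [31 31 29]
300 200 [ 22 111 154] [154 137  87]
193 175 [ 8 35 29] [29 26 25]
212 184 [ 96  28 174] [155 170 174]
150 200 [ 18  80 111] [111  97  76]
285 200 [ 23 108 156] [156 140  90]
266 258 [ 21  36 119] [119 114 102]
```

Held: force -3.6 N on the wrist, grip 30. Now the carrier geometry.

```bash
cat > carrier.py <<'E'
from h import *
c=cap('top');S=4
im=cv2.resize(c['pixels'],None,fx=S,fy=S,interpolation=cv2.INTER_CUBIC)
h=cv2.cvtColor(im,cv2.COLOR_RGB2HSV).astype(int)
roi=np.zeros(h.shape[:2],np.uint8);cv2.fillConvexPoly(roi,(np.array([[183,160],[264,154],[274,264],[188,271]])*S),1)
full=lambda q:np.array([w(c,(a+.5)/S-.5,(b+.5)/S-.5,.055)[:2] for a,b in q])*1000
deck=((h[...,1]<62)&(h[...,2]>72)&(h[...,2]<138)&(roi>0)).astype(np.uint8)
def rect(m):
    (x,y),(a,b),t=cv2.minAreaRect(full(np.argwhere(m>0)[:,::-1]).astype(np.float32));
    if a>b:a,b,t=b,a,t+90
    return np.round([x,y,a,b,(t+90)%180],1)
n,l,st,ce=cv2.connectedComponentsWithStats(deck);print('deck',rect(l==1+st[1:,4].argmax()))
hole=((deck==0)&(cv2.erode(roi,np.ones((33,33)))>0)).astype(np.uint8)
hole=cv2.morphologyEx(hole,cv2.MORPH_OPEN,np.ones((5,5)))
n,l,st,ce=cv2.connectedComponentsWithStats(hole)
for i in range(1,n):
    if st[i,4]>1500:print('hole',ce[i]/S,rect(l==i))
E
python3 carrier.py
```

```text
deck [552.  167.7 209.3 274.1   7. ]
hole [205.47273969 173.80216095] [628.4 212.8  66.8 102.5  97.3]
hole [213.59327323 182.58137569] [622.2 206.1  54.2  92.8  97.6]
hole [248.06732769 208.99325683] [555.9 115.6  39.5 152.5   7.4]
hole [206.77146296 205.31960417] [547.3 202.1  66.4 103.   97.7]
hole [215.62569301 213.60638761] [541.9 195.7  56.3  92.6  97.5]
hole [207.8847492  237.97897941] [465.7 191.4  66.5 102.1  97.3]
hole [217.73065169 245.68427835] [461.4 185.1  58.1  92.9  97.1]
```

```bash
python3 -m jog '0 -4 60 0 -1; 0 -4 60 0 -1; 0 -4 60 0 -1; 0 -4 60 0 -1; 0 -4 60 0 -0.6' |head -2; python3 -m jog '0 -6 60 0 0; 0 -6 60 0 0; 0 -6 60 0 0; 0 -6 60 0 0; 0 -5 60 0 0'|head -2;python3 -m jog '0 0 0 0 0; 0 0 0 0 0'; python3 - <<'E'
from h import *
s=r.sense();print(s['tcp_pos']*1000,np.degrees(np.arctan2(*s['ee_rot'][1::-1,1]))%360)
cap('side','s1.png')
c=cap('wrist');cv2.imwrite('pics/w3.png',c['pixels'][...,::-1])
for p in[(.4657,.1914,.055),(.5473,.2021,.055)]:print(px(c,p))
E
```

```text
time_s: 7.2
tcp_pos: [0.4948, -0.1098, 0.2147]
time_s: 7.82
tcp_pos: [0.4658, 0.1898, 0.2149]
time_s: 8.07
tcp_pos: [0.4662, 0.188, 0.2149]
ee_rot: [[0.131, -0.991, -0.003], [-0.991, -0.131, -0.002], [0.002, 0.003, -1.0]]
wrist_force: [-0.6, -0.4, -2.9]
gripper_width: 0.275
gripper_force: 30.0
[466.21396726 187.99007787 214.88748945] 187.5553585934697
[318.56973465 196.74654633]
[246.2227815  196.74780224]
```

View pics/w3.png

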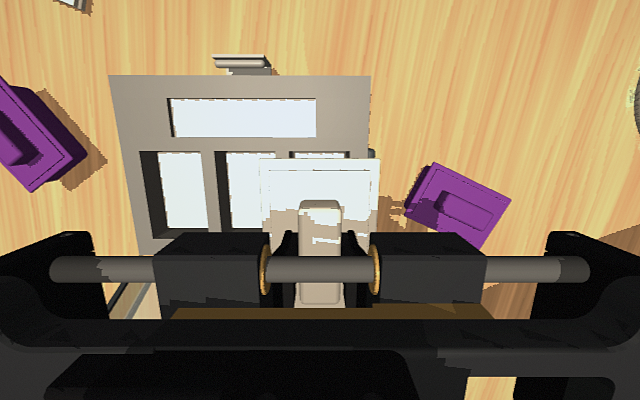

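```bash
python3 - <<'E'
from h import *
c=cap('wrist')
q=np.array([w(c,u,v,.055)[:2]*1000 for u,v in[(167,97.5),(316,97.5),(316,137.5),(172,137.5)]]);print(q.round(1),q.mean(0))
q=np.array([w(c,u,v,.055)[:2]*1000 for u,v in[(140,152),(207,152),(217.5,152),(276,152)]]);print(q.round(1))
E
python3 -m jog '0 0 3.5 -40 0; 0 0 0 -40 0; 0 0 0 -20 0; 0 0 0 -10 0;0 0 0 0 0'
```

```text
[[636.5 106.3]
 [482.4  86.1]
 [477.3 126.4]
 [631.4 146.6]] [556.89080175 116.38484031]
[[666.  166.7]
 [593.5 157.2]
 [582.1 155.7]
 [518.7 147.4]]
time_s: 8.85
tcp_pos: [0.4673, 0.1912, 0.1062]
ee_rot: [[0.13, -0.992, -0.0], [-0.992, -0.13, -0.001], [0.001, 0.0, -1.0]]
wrist_force: [0.5, 0.1, -2.3]
gripper_width: 0.275
gripper_force: 30.0
```

```bash
python3 -m jog '0 -1 0 -10 0; 0 0 0 -8 0; 0 0 0 -4 0;0 0 0 0 0'|sed -n '2p;4,6p'; python3 -m jog '0 0 0 -6 0; 0 0 0 -6 0; 0 0 0 -2 0;0 0 0 0 0'|sed -n '2p;4,6p'
```

```text
tcp_pos: [0.4661, 0.1919, 0.0843]
wrist_force: [0.2, -0.1, -3.4]
gripper_width: 0.273
gripper_force: 30.0
tcp_pos: [0.4667, 0.192, 0.0718]
wrist_force: [-2.7, -2.3, 8.3]
gripper_width: 0.269
gripper_force: 30.0
```

```bash
python3 -m jog '0 0 0 -2 0; 0 0 0 0 0'|sed -n '2p;4,6p'; python3 -m jog '0 0 0 -2 0; 0 0 0 0 0'|sed -n '2p;4,6p'
```

```text
tcp_pos: [0.4667, 0.1921, 0.0716]
wrist_force: [-7.5, -2.9, 21.1]
gripper_width: 0.272
gripper_force: 30.0
tcp_pos: [0.4667, 0.1921, 0.0715]
wrist_force: [-11.1, -3.3, 33.6]
gripper_width: 0.273
gripper_force: 30.0
```

Seated: stiff stop at 33 N. Releasing and moving to B.

```bash
python3 -m jog '0 0 0 4 0; 0.6 0 0 0 0; 0.6 0 0 0 0; 0.6 0 0 0 0;0.6 0 0 0 0'|sed -n '2p;4,6p'; python3 -m jog '0.6 0 0 40 0; 0.6 0 0 50 0; 0.6 0 -50 50 0; 0.6 0 -60 0 0;0.6 0 -60 0 0'|sed -n '2p;4,6p'; python3 -m jog '0.6 0 -10 0 0;0.6 0 0 0 0'|sed -n '2p;4,6p'; python3 - <<'E'
from h import *
c=cap('wrist','w4.png');print(box(c,(.4644,-.0975),.044))
c=cap('top');print(box(c,(.4644,-.0975),.044));print(box(c,(.633,-.109),.044)); print(box(c,(.502,-.261),.026,'dark'))
E
```

```text
tcp_pos: [0.4661, 0.1919, 0.07]
wrist_force: [0.1, 0.4, -0.0]
gripper_width: 0.579
gripper_force: 0.0
tcp_pos: [0.4661, 0.0265, 0.2053]
wrist_force: [0.5, -0.0, -0.2]
gripper_width: 0.603
gripper_force: 0.0
tcp_pos: [0.4662, 0.0173, 0.2045]
wrist_force: [0.0, 0.6, -0.4]
gripper_width: 0.602
gripper_force: 0.0
{'xy': array([464.1, -97.1]), 'size': array([ 71.7, 107.1]), 'long': -78.9, 'px': array([335.,  82.]), 'edge': False}
{'xy': array([464.4, -97.5]), 'size': array([ 73.5, 109.1]), 'long': -78.9, 'px': array([332., 246.]), 'edge': False}
{'xy': array([ 633.1, -109.3]), 'size': array([ 72.7, 109.5]), 'long': 72.0, 'px': array([338., 181.]), 'edge': False}
{'xy': array([ 503.2, -259.9]), 'size': array([ 33.7, 149.4]), 'long': -15.6, 'px': array([396., 234.]), 'edge': False}
```

```bash
python3 -m jog '0.6 -1 -57 0 1.8; 0.6 -1 -57 0 1.8; 0.6 0 0 -50 0;0.6 0 0 -40 0;0.6 0 0 0 0'|sed -n '2p;4,6p'; python3 - <<'E'
from h import *
s=r.sense();print(s['tcp_pos']*1000,np.degrees(np.arctan2(*s['ee_rot'][1::-1,1]))%360)
c=cap('top');print(box(c,(.633,-.109),.044)); print(box(c,(.502,-.261),.026,'dark'))
E
python3 -m jog '0.6 0 0 -40 0; 0.6 0 0 -17 0; 0.6 0 0 0 0; 0 0 0 0 0; 0 0 0 0 0'|sed -n '2p;4,6p'; python3 -m jog '0 0 0 0 0; 0 0 0 0 0; 0 0 0 0 0;0 0 0 0 0; 0 0 0 0 0'|sed -n '2p;4,6p'
```

```text
tcp_pos: [0.4623, -0.0955, 0.112]
wrist_force: [0.4, 0.8, 0.5]
gripper_width: 0.598
gripper_force: 0.0
[462.32528513 -95.54142812 112.02752725] 191.19817187263703
{'xy': array([ 632.7, -109.1]), 'size': array([ 72.2, 109.3]), 'long': 71.7, 'px': array([337., 178.]), 'edge': False}
{'xy': array([ 503., -260.]), 'size': array([ 33.8, 149.7]), 'long': -15.9, 'px': array([397., 234.]), 'edge': False}
tcp_pos: [0.4653, -0.096, 0.059]
wrist_force: [0.8, -0.1, 0.8]
gripper_width: 0.452
gripper_force: 0.0
tcp_pos: [0.4642, -0.0963, 0.058]
wrist_force: [-2.3, 1.0, 5.0]
gripper_width: 0.27
gripper_force: 30.0
```

```bash
python3 -m jog '0 0 0 40 0; 0 0 0 55 0; 0 0 0 55 0; 0 16 55 0 -1; 0 16 55 0 -1'|sed -n '2p;4,6p'; python3 -m jog '0 17 60 0 -1; 0 17 60 0 -0.7; 0 17 60 0 0; 0 0 8 0 0; 0 0 0 0 0'|sed -n '2p;4,6p'; python3 - <<'E'
from h import *
s=r.sense();print(s['tcp_pos']*1000,np.degrees(np.arctan2(*s['ee_rot'][1::-1,1]))%360)
E
```

```text
tcp_pos: [0.496, 0.0145, 0.2078]
wrist_force: [1.7, -0.3, -2.4]
gripper_width: 0.271
gripper_force: 30.0
tcp_pos: [0.5462, 0.2018, 0.2061]
wrist_force: [-0.2, 0.4, -2.3]
gripper_width: 0.272
gripper_force: 30.0
[546.20541591 201.76331512 206.0895369 ] 187.4634746535942
```

```bash
python3 -m jog '0 1 1 -40 0; 0 0 0 -40 0; 0 0 0 -20 0; 0 0 0 -10 0;0 0 0 0 0'|sed -n '2p;4,6p'; python3 -m jog '0 0 0 -10 0; 0 0 0 -5 0; 0 0 0 0 0'|sed -n '2p;4,6p';  python3 -m jog '0 0 0 -5 0; 0 0 0 -5 0; 0 0 0 -2 0;0 0 0 0 0'|sed -n '2p;4,6p'
```

```text
tcp_pos: [0.5479, 0.2017, 0.098]
wrist_force: [0.4, 0.4, -1.8]
gripper_width: 0.274
gripper_force: 30.0
tcp_pos: [0.5489, 0.2058, 0.0881]
wrist_force: [-12.1, 9.6, 21.2]
gripper_width: 0.272
gripper_force: 30.1
tcp_pos: [0.5491, 0.2061, 0.0829]
wrist_force: [-26.1, 8.6, 54.5]
gripper_width: 0.273
gripper_force: 40.4
```

Contact off-nominal: TCP pushed 4 mm in y, with 54 N. Backing up to look.

```bash
python3 -m jog '0 0 0 7 0; 0 0 0 7 0; 0 0 0 20 0; 0 0 0 0 0;0 0 0 0 0'; python3 - <<'E'
from h import *
c=cap('wrist','w5.png');s=cap('side','s2.png')
a=c['pixels'][40:340,150:520];b=s['pixels'][200:350,150:380]
cv2.imwrite('pics/m1.png',np.vstack([cv2.resize(a,(600,300)),cv2.resize(b,(600,300))])[...,::-1])
E
```

```text
time_s: 17.25
tcp_pos: [0.5478, 0.2019, 0.1041]
ee_rot: [[0.128, -0.992, -0.001], [-0.992, -0.128, -0.0], [0.0, 0.001, -1.0]]
wrist_force: [0.4, -0.0, -2.6]
gripper_width: 0.269
gripper_force: 30.9
```

View pics/m1.png

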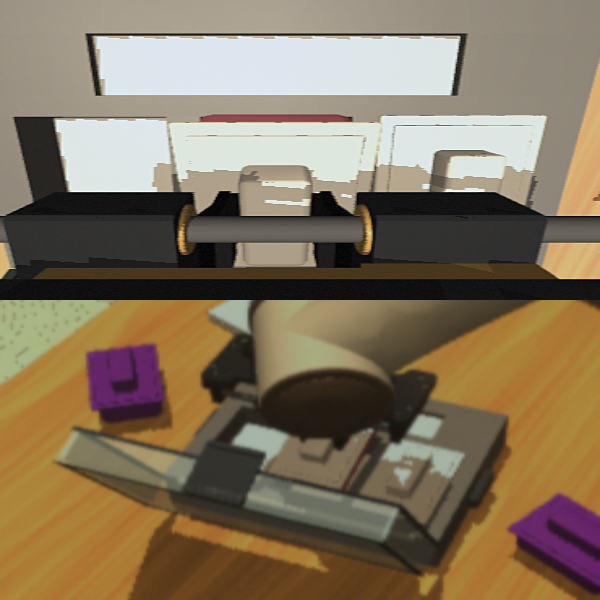

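The side view (bottom half) shows box B in the middle well. In the wrist view (top half) a pink strip of tub is visible at (275,118), so the box has pitched in the grip with its foot swung toward -y. I'll shift +y, lower gently and let go so it can level itself.

```bash
python3 -m jog '0 -1 4 -4 0; 0 0 0 -4 0; 0 0 0 0 0'|sed -n '2p;4,6p'; python3 -m jog '0 0 0 -4 0; 0 0 0 0 0'|sed -n '2p;4,6p';  python3 -m jog '0 0 0 -3 0; 0 0 0 0 0'|sed -n '2p;4,6p'
```

```text
tcp_pos: [0.5467, 0.2065, 0.0957]
wrist_force: [0.8, 0.8, -2.5]
gripper_width: 0.271
gripper_force: 30.9
tcp_pos: [0.5469, 0.2065, 0.0922]
wrist_force: [0.4, -0.6, -3.0]
gripper_width: 0.271
gripper_force: 30.9
tcp_pos: [0.547, 0.2066, 0.0893]
wrist_force: [-0.8, -0.4, -1.8]
gripper_width: 0.275
gripper_force: 30.9
```

```bash
python3 -m jog '0 0 0 -3 0; 0 0 0 0 0'|sed -n '2p;4,6p'; python3 -m jog '0 0 0 -3 0; 0 0 0 0 0'|sed -n '2p;4,6p'
```

```text
tcp_pos: [0.5469, 0.2066, 0.0863]
wrist_force: [-0.1, -0.6, -2.7]
gripper_width: 0.271
gripper_force: 30.9
tcp_pos: [0.5469, 0.2066, 0.0832]
wrist_force: [0.3, -0.6, -1.8]
gripper_width: 0.277
gripper_force: 30.9
```

```bash
python3 -m jog '0 0 0 -3 0; 0 0 0 0 0'|sed -n '2p;4,6p'; python3 -m jog '0.6 0 0 0 0; 0.6 0 0 0 0; 0.6 0 0 0 0;0.6 0 0 0 0'|sed -n '2p;4,6p';python3 -m jog '0.6 0 -2 30 0; 0.6 0 -2 30 0; 0.6 0 0 10 0;0 0 0 0 0; 0 0 0 0 0'|sed -n '2p;4,6p'; python3 - <<'E'
from h import *
c=cap('wrist','w6.png');s=cap('side','s3.png')
a=c['pixels'][40:340,150:520];b=s['pixels'][200:350,150:380]
cv2.imwrite('pics/m2.png',np.vstack([cv2.resize(a,(600,300)),cv2.resize(b,(600,300))])[...,::-1])
E
```

```text
tcp_pos: [0.5474, 0.2067, 0.0812]
wrist_force: [-0.3, -0.7, 1.4]
gripper_width: 0.273
gripper_force: 30.8
tcp_pos: [0.5471, 0.2068, 0.0805]
wrist_force: [-0.3, -1.3, 0.3]
gripper_width: 0.577
gripper_force: 0.0
tcp_pos: [0.5463, 0.2024, 0.1491]
wrist_force: [-0.0, -0.7, 0.1]
gripper_width: 0.451
gripper_force: 0.0
```

View pics/m2.png

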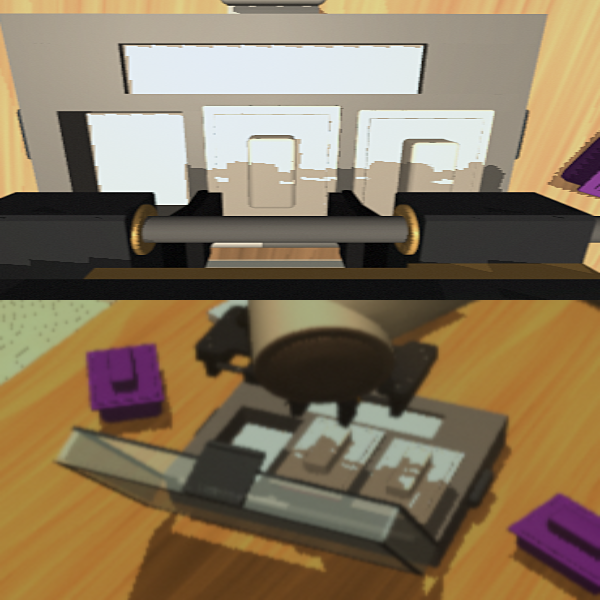

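B sits level in the middle well, slightly proud. I'll press on its ridge with closed fingers.

```bash
python3 -m jog '0 1 0 -20 0; 0 0 0 -15 0; 0 0 0 -8 0;0 0 0 -4 0;0 0 0 0 0'|sed -n '2p;4,6p'; python3 -m jog '0 0 0 -4 0; 0 0 0 -4 0; 0 0 0 -4 0;0 0 0 0 0'|sed -n '2p;4,6p';python3 -m jog '0 0 0 -2 0;0 0 0 0 0'|sed -n '2p;4,6p'
```

```text
tcp_pos: [0.5482, 0.2027, 0.1035]
wrist_force: [-0.2, -0.3, 0.2]
gripper_width: 0.005
gripper_force: 0.0
tcp_pos: [0.5481, 0.2027, 0.0914]
wrist_force: [0.1, -0.5, -0.1]
gripper_width: 0.003
gripper_force: 0.0
tcp_pos: [0.5482, 0.2027, 0.0901]
wrist_force: [-0.7, -0.2, 3.8]
gripper_width: 0.005
gripper_force: 2.1
```

```bash
python3 -m jog '0 0 0 -2 0;0 0 0 0 0'|sed -n '2p;4,6p';python3 -m jog '0 0 0 -2 0;0 0 0 0 0'|sed -n '2p;4,6p'; python3 -m jog '0 0 0 10 0; 0.6 0 -20 50 0; 0.6 15 -55 50 0; 0.6 20 -60 0 0; 0.6 20 -40 0 0'|sed -n '2p;4,6p'; python3 -m jog '0.6 20 -20 0 0;0.6 10 0 0 0; 0.6 0 0 0 0'|sed -n '2p;4,6p'; python3 - <<'E'
from h import *
s=r.sense();print(s['tcp_pos']*1000,np.degrees(np.arctan2(*s['ee_rot'][1::-1,1]))%360)
c=cap('wrist');print(box(c,(.633,-.109),.044))
c=cap('top');print(box(c,(.633,-.109),.044)); print(box(c,(.502,-.261),.026,'dark'))
E
```

```text
tcp_pos: [0.5482, 0.2027, 0.0894]
wrist_force: [-5.1, -0.9, 11.1]
gripper_width: 0.005
gripper_force: 5.6
tcp_pos: [0.5482, 0.2027, 0.0893]
wrist_force: [-8.3, -1.1, 20.5]
gripper_width: 0.009
gripper_force: 10.3
tcp_pos: [0.6006, 0.0362, 0.1873]
wrist_force: [0.3, 0.1, 0.3]
gripper_width: 0.38
gripper_force: 0.0
tcp_pos: [0.6304, 0.0184, 0.1859]
wrist_force: [-0.3, -0.6, 0.4]
gripper_width: 0.588
gripper_force: 0.0
[630.39585396  18.41218721 185.93269979] 187.40197501606224
{'xy': array([ 632.6, -109. ]), 'size': array([ 71.5, 106.8]), 'long': 71.7, 'px': array([334.,  65.]), 'edge': True}
{'xy': array([ 633.1, -109.3]), 'size': array([ 72.8, 109.5]), 'long': 72.0, 'px': array([338., 181.]), 'edge': False}
{'xy': array([ 503.3, -260.1]), 'size': array([ 33.8, 149.7]), 'long': -15.9, 'px': array([397., 234.]), 'edge': False}
```

```bash
python3 -m jog '0.6 1 -45 0 -8.5; 0.6 1 -45 0 -8.5; 0.6 1 -37 0 -8.5;0.6 0 0 -30 0;0.6 0 0 0 0'|sed -n '2p;4,6p'; python3 -m jog '0.6 0 0 -50 0; 0.6 0 0 -40 0; 0.6 0 0 -10 0; 0.6 0 0 0 0; 0.6 0 0 0 0'|sed -n '2p;4,6p';python3 - <<'E'
from h import *
s=r.sense();print(s['tcp_pos']*1000,np.degrees(np.arctan2(*s['ee_rot'][1::-1,1]))%360)
E
```

```text
tcp_pos: [0.6311, -0.1083, 0.1545]
wrist_force: [1.4, 0.4, -0.6]
gripper_width: 0.601
gripper_force: 0.0
tcp_pos: [0.6349, -0.1086, 0.0592]
wrist_force: [-0.2, -0.2, 0.1]
gripper_width: 0.601
gripper_force: 0.0
[ 634.87566995 -108.6240107    59.20010464] 161.97729234234293
```

```bash
python3 -m jog '0.6 -1 -1 -3 0;0.6 0 0 0 0; 0 0 0 0 0;0 0 0 0 0; 0 0 0 0 0'|sed -n '2p;4,6p';python3 -m jog '0 0 0 0 0;0 0 0 0 0; 0 0 0 0 0;0 0 0 0 0; 0 0 0 0 0'|sed -n '2p;4,6p'; python3 -m jog '0 0 0 40 0;0 0 0 50 0; 0 0 0 50 0;0 0 0 0 0; 0 0 0 0 0'|sed -n '2p;4,6p';python3 - <<'E'
from h import *
s=r.sense();print(s['tcp_pos']*1000,np.degrees(np.arctan2(*s['ee_rot'][1::-1,1]))%360)
E
```

```text
tcp_pos: [0.6323, -0.11, 0.0538]
wrist_force: [1.1, -0.7, -0.4]
gripper_width: 0.342
gripper_force: 0.0
tcp_pos: [0.6323, -0.1099, 0.0537]
wrist_force: [0.5, -0.5, -0.9]
gripper_width: 0.269
gripper_force: 30.0
tcp_pos: [0.6309, -0.1096, 0.1925]
wrist_force: [0.1, -0.7, -2.5]
gripper_width: 0.273
gripper_force: 30.0
[ 630.9001266  -109.62898574  192.47230167] 161.88492428150872
```

```bash
python3 -m jog '0 0 50 5 8.6; 0 0 50 5 8.5; 0 0 50 0 8.5; 0 0 50 0 0; 0 0 50 0 0'|sed -n '2p;4,6p'; python3 -m jog '0 -2 45 0 0; 0 -1 28 0 0;0 0 0 0 0;0 0 0 0 0'|sed -n '2p;4,6p'; python3 - <<'E'
from h import *
s=r.sense();print(s['tcp_pos']*1000,np.degrees(np.arctan2(*s['ee_rot'][1::-1,1]))%360)
E
```

```text
tcp_pos: [0.6307, 0.1413, 0.2009]
wrist_force: [1.2, 0.5, -2.6]
gripper_width: 0.276
gripper_force: 30.0
tcp_pos: [0.6283, 0.2124, 0.2018]
wrist_force: [0.3, -0.1, -2.6]
gripper_width: 0.273
gripper_force: 30.0
[628.3436184  212.37092305 201.77688163] 187.50857777814576
```

```bash
python3 -m jog '0 0 0 -40 0; 0 0 0 -40 0; 0 0 0 -15 0; 0 0 0 -5 0;0 0 0 0 0'|sed -n '2p;4,6p'; python3 -m jog '0 0 0 -5 0; 0 0 0 0 0'|sed -n '2p;4,6p';  python3 -m jog '0 0 0 -5 0; 0 0 0 0 0'|sed -n '2p;4,6p'
```

```text
tcp_pos: [0.6301, 0.2131, 0.1049]
wrist_force: [1.2, -0.9, -1.1]
gripper_width: 0.274
gripper_force: 30.0
tcp_pos: [0.6293, 0.2132, 0.0992]
wrist_force: [-0.0, 0.3, -2.3]
gripper_width: 0.273
gripper_force: 30.0
tcp_pos: [0.6289, 0.213, 0.0933]
wrist_force: [-0.4, 0.1, -1.2]
gripper_width: 0.275
gripper_force: 30.0
```

Box bottom ≈ 0.040. Continuing.

```bash
python3 -m jog '0 0 0 -4 0; 0 0 0 0 0'|sed -n '2p;4,6p'; python3 -m jog '0 0 0 -4 0; 0 0 0 0 0'|sed -n '2p;4,6p';  python3 -m jog '0 0 0 -4 0; 0 0 0 0 0'|sed -n '2p;4,6p'
```

```text
tcp_pos: [0.6289, 0.2129, 0.0892]
wrist_force: [0.3, -0.5, -2.3]
gripper_width: 0.274
gripper_force: 30.0
tcp_pos: [0.6289, 0.2129, 0.0853]
wrist_force: [0.4, 0.4, -3.4]
gripper_width: 0.275
gripper_force: 30.0
tcp_pos: [0.6289, 0.2129, 0.0813]
wrist_force: [-0.0, -0.8, -2.6]
gripper_width: 0.269
gripper_force: 30.0
```

```bash
python3 -m jog '0 0 0 -4 0; 0 0 0 0 0'|sed -n '2p;4,6p'; python3 -m jog '0 0 0 -4 0; 0 0 0 0 0'|sed -n '2p;4,6p'
```

```text
tcp_pos: [0.6295, 0.2132, 0.0786]
wrist_force: [-1.6, 0.4, 3.6]
gripper_width: 0.273
gripper_force: 30.0
tcp_pos: [0.6295, 0.2131, 0.0746]
wrist_force: [-1.6, -0.3, 4.9]
gripper_width: 0.274
gripper_force: 30.0
```

```bash
python3 -m jog '0 0 0 -3 0; 0 0 0 -3 0;0 0 0 0 0'|sed -n '2p;4,6p'; python3 -m jog '0 0 0 -2 0; 0 0 0 -1 0; 0 0 0 0 0'|sed -n '2p;4,6p'
```

```text
tcp_pos: [0.6296, 0.2131, 0.0686]
wrist_force: [-1.5, -0.2, 4.6]
gripper_width: 0.274
gripper_force: 30.0
tcp_pos: [0.6296, 0.2131, 0.0685]
wrist_force: [-6.4, -0.8, 16.6]
gripper_width: 0.272
gripper_force: 30.0
```

Home (68.5-53.7 ≈ 15 mm). Release and fetch the cutlery case.

```bash
python3 -m jog '0 0 0 3 0; 0.6 0 0 0 0; 0.6 0 0 0 0; 0.6 0 0 0 0;0.6 0 0 0 0'|sed -n '2p;4,6p'; python3 -m jog '0.7 0 0 45 0; 0.7 -10 -10 55 10.6; 0.7 -20 -60 20 10.6; 0.7 -20 -60 0 10.6;0.7 -20 -60 0 10.6'|sed -n '2p;4,6p'; python3 -m jog '0.7 -20 -60 0 10.6;0.7 -20 -60 0 10.6;0.7 -10 -40 0 3;0.7 0 0 0 0'|sed -n '2p;4,6p'; python3 - <<'E'
from h import *
s=r.sense();print(s['tcp_pos']*1000,np.degrees(np.arctan2(*s['ee_rot'][1::-1,1]))%360)
c=cap('top','t3.png');print(box(c,(.503,-.260),.026,'dark'));k=cap('wrist')
a=cv2.resize(c['pixels'][130:280,100:400],(700,350));b=k['pixels'][:260];cv2.imwrite('pics/m3.png',np.vstack([a,cv2.resize(b,(700,250))])[...,::-1])
E
```

```text
tcp_pos: [0.6287, 0.213, 0.0676]
wrist_force: [-2.0, 0.4, 2.1]
gripper_width: 0.578
gripper_force: 1.3
tcp_pos: [0.5597, 0.0265, 0.1866]
wrist_force: [1.1, -1.0, 0.6]
gripper_width: 0.699
gripper_force: 0.0
tcp_pos: [0.5118, -0.1281, 0.1863]
wrist_force: [-0.0, 0.0, -0.2]
gripper_width: 0.7
gripper_force: 0.0
[ 511.81583826 -128.11877599  186.30069808] 253.00685472270737
{'xy': array([ 517.5, -216.6]), 'size': array([125.2, 153.8]), 'long': -15.9, 'px': array([387., 226.]), 'edge': False}
```

View pics/m3.png

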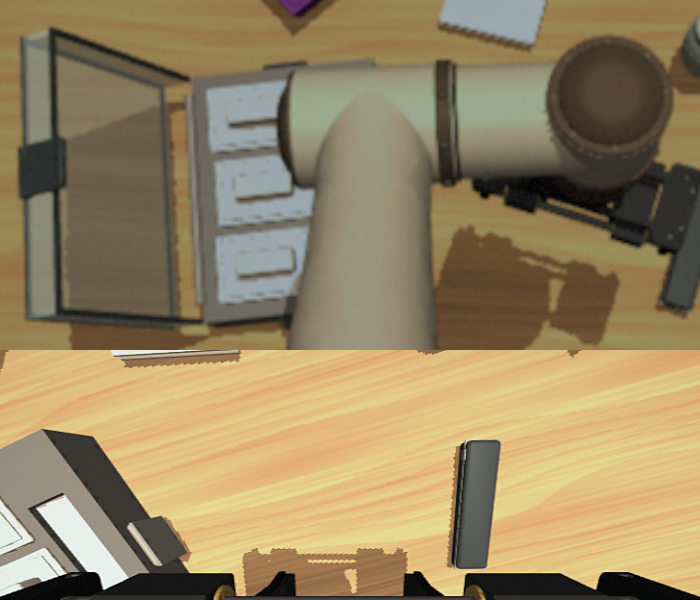

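All three boxes sit flush in their wells (upper half). The wrist view shows the dark case at about (434,156). Measuring it there, since it may have been knocked.

```bash
python3 - <<'E'
from h import *
c=cap('wrist');e=w(c,434,156,.026);print(e,box(c,e[:2],.026,'dark'))
h=cv2.cvtColor(c['pixels'],cv2.COLOR_RGB2HSV);print(h[156,430:446:5],h[156,422])
E
```

```text
[ 0.51575357 -0.25891009  0.026     ] {'xy': array([ 506.5, -257. ]), 'size': array([ 37.6, 146.5]), 'long': -15.8, 'px': array([434., 171.]), 'edge': False}
[[ 42  13  99]
 [ 48  13 101]
 [ 53  11  97]
 [ 48  14  93]] [ 20  35 110]
```

```bash
python3 -m jog '0.7 -4 -60 0 1.1; 0.7 -4 -60 0 0; 0.7 0 -12 0 0; 0.7 0 0 -50 0; 0.7 0 0 0 0'|sed -n '2p;4,6p'; python3 - <<'E'
from h import *
s=r.sense();print(s['tcp_pos']*1000,np.degrees(np.arctan2(*s['ee_rot'][1::-1,1]))%360)
cap('wrist','w7.png')
E
```

```text
tcp_pos: [0.5028, -0.256, 0.1331]
wrist_force: [0.6, -0.0, 0.3]
gripper_width: 0.698
gripper_force: 0.0
[ 502.8051407  -256.04684799  133.11895054] 254.38664149285188
```

View pics/w7.png

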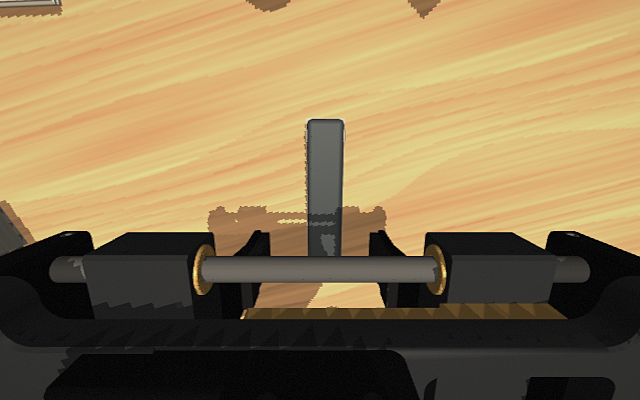

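The case is straight ahead between the fingers, with its top edge at (326,120). Checking its centre from that end.

```bash
python3 - <<'E'
from h import *
c=cap('wrist');e=w(c,326,119.5,.026)[:2]*1000;a=np.radians(-15.9);print(e,e-75*np.array([np.cos(a),np.sin(a)]))
E
python3 -m jog '0.7 0 -3 -50 0; 0.7 0 0 -40 0; 0.7 0 0 -16 0; 0.7 0 0 0 0; 0.7 0 0 0 0'|sed -n '2p;4,6p'
```

```text
[ 577.85348149 -283.54531317] [ 505.72288327 -262.99837177]
tcp_pos: [0.507, -0.2612, 0.0327]
wrist_force: [-0.1, -0.1, 0.5]
gripper_width: 0.698
gripper_force: 0.0
```

```bash
python3 -m jog '0.7 -2 0 -9 0; 0.7 0 0 0 0; 0 0 0 0 0; 0 0 0 0 0; 0 0 0 0 0'|sed -n '2p;4,6p'; python3 -m jog '0 0 0 0 0; 0 0 0 0 0; 0 0 0 0 0; 0 0 0 0 0;0 0 0 0 0'|sed -n '2p;4,6p'; python3 -m jog '0 0 0 0 0;0 0 0 40 0;0 0 0 50 0; 0 0 0 50 0; 0 0 0 0 0'|sed -n '2p;4,6p';  python3 - <<'E'
from h import *
s=r.sense();print(s['tcp_pos']*1000,np.degrees(np.arctan2(*s['ee_rot'][1::-1,1]))%360)
E
```

```text
tcp_pos: [0.5033, -0.2609, 0.0217]
wrist_force: [0.5, 0.5, -0.4]
gripper_width: 0.444
gripper_force: 0.0
tcp_pos: [0.5033, -0.261, 0.0217]
wrist_force: [0.3, -0.7, 0.9]
gripper_width: 0.388
gripper_force: 30.0
tcp_pos: [0.5057, -0.2615, 0.166]
wrist_force: [-0.2, -0.3, -2.7]
gripper_width: 0.393
gripper_force: 30.0
[ 505.69331157 -261.53263131  166.04238422] 254.38182096127133
```

```bash
python3 -m jog '0 7 50 0 8; 0 7 55 0 8; 0 7 55 0 7; 0 7 55 0 0; 0 7 55 0 0'|sed -n '2p;4,6p'; python3 -m jog '0 8 55 0 0; 0 8 52 0 0; 0 0 0 0 0; 0 0 0 0 0'|sed -n '2p;4,6p';  python3 - <<'E'
from h import *
s=r.sense();print(s['tcp_pos']*1000,np.degrees(np.arctan2(*s['ee_rot'][1::-1,1]))%360)
E
```

```text
tcp_pos: [0.5371, 0.0108, 0.1601]
wrist_force: [0.5, 0.2, 0.1]
gripper_width: 0.386
gripper_force: 30.0
tcp_pos: [0.553, 0.1158, 0.1601]
wrist_force: [0.1, -0.1, -1.0]
gripper_width: 0.384
gripper_force: 30.0
[553.04881422 115.82129957 160.10296117] 277.35906234770107
```

```bash
python3 -m jog '0 3 0 -35 0; 0 0 0 -30 0; 0 0 0 0 0; 0 0 0 0 0'|sed -n '2p;4,6p';  python3 - <<'E'
from h import *
c=cap('wrist');cv2.imwrite('pics/w8.png',cv2.resize(c['pixels'][:320],(800,400))[...,::-1])
E
```

```text
tcp_pos: [0.5579, 0.1154, 0.0976]
wrist_force: [0.5, -0.5, -0.3]
gripper_width: 0.383
gripper_force: 30.0
```

View pics/w8.png

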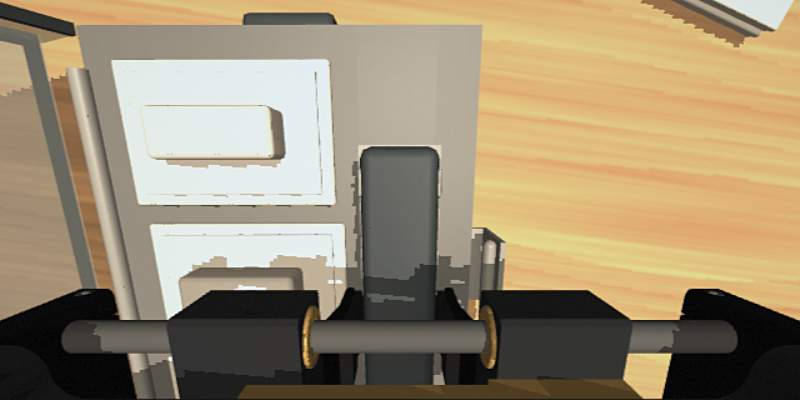

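The case hangs square over the trough: it spans columns 361–439 and its far end is at row 147, while the trough's end is at row 145.

```bash
python3 - <<'E'
from h import *
c=cap('wrist');k=np.array([.9917,.1287])
for n,u,v,z in[('case',320,117.6,.102),('trough',320,116,.055)]:
    p=w(c,u,v,z)[:2]*1000;L=75 if n=='case' else 78;print(n,p,p-L*k)
E
```

```text
case [632.93796443 125.23210639] [558.56046443 115.57960639]
trough [635.82247045 125.43173834] [558.46987045 115.39313834]
```

Aligned in both axes. Lowering.

```bash
python3 -m jog '0 0 0 -10 0; 0 0 0 -8 0; 0 0 0 0 0'|sed -n '2p;4,6p'; python3 -m jog '0 0 0 -5 0; 0 0 0 0 0'|sed -n '2p;4,6p'; python3 -m jog '0 0 0 -4 0; 0 0 0 0 0'|sed -n '2p;4,6p'
```

```text
tcp_pos: [0.5565, 0.1158, 0.0776]
wrist_force: [-0.8, 0.6, -1.3]
gripper_width: 0.389
gripper_force: 30.0
tcp_pos: [0.557, 0.116, 0.0732]
wrist_force: [0.6, 0.5, -1.1]
gripper_width: 0.388
gripper_force: 30.0
tcp_pos: [0.557, 0.116, 0.0693]
wrist_force: [-0.1, 0.2, -0.9]
gripper_width: 0.387
gripper_force: 30.0
```

```bash
python3 -m jog '0 0 0 -1 0; 0 0 0 0 0'|sed -n '2p;4,6p'; python3 -m jog '0 0 0 -1 0; 0 0 0 0 0'|sed -n '2p;4,6p'; python3 -m jog '0.5 0 0 0 0; 0.5 0 0 0 0; 0.5 0 0 0 0'|sed -n '2p;4,6p'; python3 -m jog '0.5 0 0 30 0; 0.5 0 0 50 0; 0 0 -10 40 0;0 0 -40 0 0; 0 0 -60 0 0'|sed -n '2p;4,6p'; python3 -m jog '0 0 -60 0 0; 0 0 -60 0 0'|sed -n '2p;4,6p'; python3 - <<'E'
from h import *
c=cap('top','t4.png');s=cap('side')
a=cv2.resize(c['pixels'][130:280,100:290],(760,600),interpolation=cv2.INTER_CUBIC);cv2.imwrite('pics/m4.png',a[...,::-1])
cv2.imwrite('pics/m5.png',cv2.resize(s['pixels'][200:350,150:380],(690,450),interpolation=cv2.INTER_CUBIC)[...,::-1])
print(box(c,(.557,.116),.073,'dark'))
for n,p in dict(w0=(.6284,.2128),w1=(.5473,.2021),w2=(.4657,.1914)).items():print(n,p,box(c,p,.059))
E
```

```text
tcp_pos: [0.5573, 0.1161, 0.0687]
wrist_force: [0.3, -0.7, -1.3]
gripper_width: 0.384
gripper_force: 30.0
tcp_pos: [0.5573, 0.1161, 0.0687]
wrist_force: [-2.2, 0.0, 5.0]
gripper_width: 0.386
gripper_force: 30.0
tcp_pos: [0.5572, 0.1161, 0.0674]
wrist_force: [0.1, 0.2, 0.0]
gripper_width: 0.493
gripper_force: 0.0
tcp_pos: [0.5576, 0.0061, 0.1883]
wrist_force: [0.9, 0.0, -0.8]
gripper_width: 0.246
gripper_force: 0.0
tcp_pos: [0.557, -0.1156, 0.1876]
wrist_force: [0.3, 0.3, 0.8]
gripper_width: 0.042
gripper_force: 0.0
{'xy': array([628.6, 194.2]), 'size': array([64.7, 71.2]), 'long': 65.7, 'px': array([217., 178.]), 'edge': False}
w0 (0.6284, 0.2128) {'xy': array([628.1, 220.6]), 'size': array([73.7, 95.9]), 'long': -82.6, 'px': array([203., 181.]), 'edge': False}
w1 (0.5473, 0.2021) {'xy': array([546.9, 210.1]), 'size': array([73.9, 87.9]), 'long': -82.5, 'px': array([208., 210.]), 'edge': False}
w2 (0.4657, 0.1914) {'xy': array([464.3, 211.4]), 'size': array([71.6, 75.4]), 'long': 4.3, 'px': array([205., 243.]), 'edge': False}
```

View pics/m4.png

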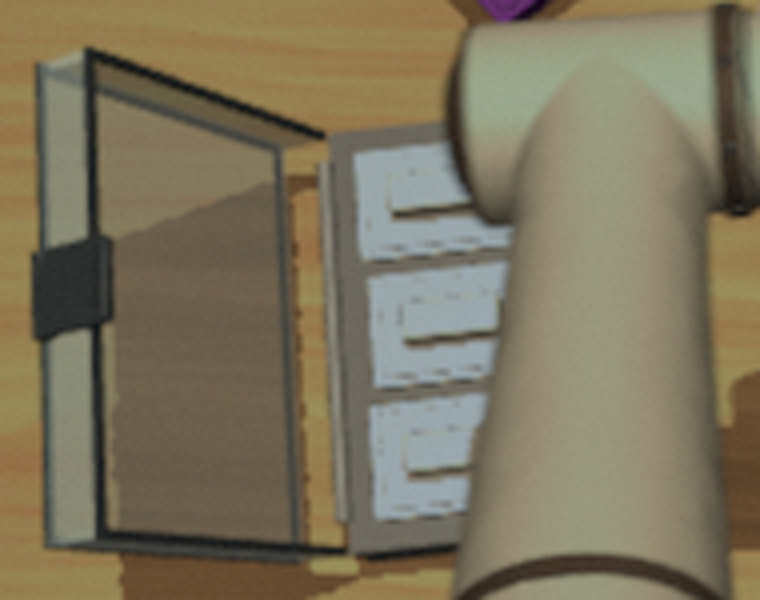

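Top view: three boxes flush at crop px (430,200), (435,325), (440,460), lid still open at left; the arm hides the case, which bottomed out on the trough floor at the expected height (TCP 68.7 = 47+21.7). Before touching the lid I'll get clear and measure the case numerically.

```bash
python3 -m jog '0 0 0 40 -10; 0 0 0 50 -10; 0 0 0 50 -10; 0 0 0 32 -10;0 0 0 0 -10'|sed -n '2p;4,6p'; python3 -m jog '0 0 10 0 -10; 0 0 0 0 -10; 0 0 0 0 -10; 0 0 0 0 -10; 0 0 0 0 0'|sed -n '2p;4,6p'; python3 - <<'E'
from h import *
s=r.sense();print(s['tcp_pos']*1000,np.degrees(np.arctan2(*s['ee_rot'][1::-1,1]))%360)
c=cap('side');cv2.imwrite('pics/s5.png',c['pixels'][...,::-1])
k=[.9917,.1287]
for n,p in dict(E=(.557+.0744,.116+.0097,.073),M=(.557,.116,.073),W=(.557-.0744,.116-.0097,.073)).items():print(n,px(c,p).round(1))
print(cap('wrist')['origin'])
h=cv2.cvtColor(c['pixels'],cv2.COLOR_RGB2HSV)
m=(h[...,2]<75)&(h[...,1]<90);u,v=px(c,(.557,.116,.073));n,l,st,ce=cv2.connectedComponentsWithStats(m.astype(np.uint8),connectivity=4)
print(l[int(v),int(u)],h[int(v),int(u)],st[l[int(v),int(u)]],ce[l[int(v),int(u)]])
t=cap('top');tb=cv2.cvtColor(t['pixels'],cv2.COLOR_RGB2HSV)
for p in [(.557,.116,.073),(.5,.1087,.073),(.62,.1242,.073)]:
    q=px(t,p).astype(int);print('top',q,tb[q[1],q[0]])
E
```

```text
tcp_pos: [0.5584, -0.1135, 0.3631]
wrist_force: [-0.2, -0.8, -1.3]
gripper_width: -0.002
gripper_force: 0.0
tcp_pos: [0.5572, -0.1034, 0.3594]
wrist_force: [0.4, -0.1, -0.1]
gripper_width: 0.004
gripper_force: 0.0
[ 557.20794428 -103.39632868  359.39687117] 187.4969388205802
E [261.7 243. ]
M [288.8 250.7]
W [316.6 258.7]
[ 0.56599477 -0.17276846  0.51251349]
572 [27 42 55] [259 240  61  29 870] [289.13103448 253.75977011]
top [246 206] [ 28  50 153]
top [248 228] [ 26  52 153]
top [244 181] [ 28  50 154]
```

Side camera: dark blob, bbox u 259–320 and v 240–269, matches the predicted case in the trough (ends 262–317). Everything is home, so now over the lid to its far side.

```bash
python3 -m jog '0 -3 58 0 0; 0 -3 58 0 0; 0 -3 58 0 0; 0 -3 58 0 0; 0 -3 58 0 0'|sed -n '2p;4,6p'; python3 -m jog '0 -5 58 0 0; 0 -5 58 0 0; 0 -5 58 0 0; 0 -5 45 0 0; 0 -2 10 0 0'|sed -n '2p;4,6p'; python3 -m jog '0 0 0 0 0; 0 0 0 0 0'; python3 - <<'E'
from h import *
cap('side','s6.png')
s=r.sense();print(s['tcp_pos']*1000,np.degrees(np.arctan2(*s['ee_rot'][1::-1,1]))%360,s['joints'].round())
# lid free edge from first top picture
c=cap('top')
for th in (1.85,1.9,1.95,2.0):
    d=np.array([.129,-.992,0]);z=np.array([0,0,1.]);H=np.array([.5384,.2705,.055])
    print(th,px(c,H+.2*(np.cos(th)*d+np.sin(th)*z)).round(),px(c,H+.2*(np.cos(th)*d+np.sin(th)*z)+.038*(np.cos(th)*z-np.sin(th)*d)).round())
E
```

```text
tcp_pos: [0.5418, 0.188, 0.3599]
wrist_force: [1.3, 0.7, 0.4]
gripper_width: 0.006
gripper_force: 0.0
tcp_pos: [0.5193, 0.4179, 0.358]
wrist_force: [-0.1, -1.3, -0.7]
gripper_width: 0.002
gripper_force: 0.0
time_s: 43.02
tcp_pos: [0.5205, 0.4138, 0.3602]
ee_rot: [[0.127, -0.992, 0.001], [-0.992, -0.127, 0.0], [-0.0, -0.001, -1.0]]
wrist_force: [0.2, -0.1, -0.6]
gripper_width: 0.001
gripper_force: 0.0
[520.61114642 413.69077662 360.35279153] 187.28090301373547 [ 52.  23.  21.   0. -87. -45.]
1.85 [136. 198.] [120. 201.]
1.9 [132. 199.] [117. 202.]
1.95 [128. 200.] [114. 203.]
2.0 [124. 200.] [111. 204.]
```

Lid angle ≈ 2.0 rad (edge pixels 124/110). Descending behind it.

```bash
python3 -m jog '0 0 0 -40 0; 0 0 0 -40 0; 0 0 0 -40 0; 0 0 0 -35 0; 0 0 0 0 0'|sed -n '2p;4,6p'; python3 -m jog '0 1.3 -10 0 0; 0 1.3 -10 0 0; 0 1.3 -10 0 0;0 0 0 0 0'|sed -n '2p;4,6p'; python3 -m jog '0 1.3 -10 0 0; 0 1.3 -10 5 0; 0 1.3 -10 5 0;0 0 0 0 0'|sed -n '2p;4,6p'
```

```text
tcp_pos: [0.5194, 0.4129, 0.2019]
wrist_force: [-0.0, 0.5, -0.3]
gripper_width: 0.008
gripper_force: 0.0
tcp_pos: [0.526, 0.387, 0.209]
wrist_force: [1.0, 4.8, 3.4]
gripper_width: 0.003
gripper_force: 2.4
tcp_pos: [0.5284, 0.3544, 0.2157]
wrist_force: [0.1, 1.4, 1.2]
gripper_width: 0.007
gripper_force: 1.0
```

```bash
python3 -m jog '0 1.3 -10 8 0; 0 1.3 -10 8 0; 0 1.3 -10 8 0;0 1.3 -8 6 0; 0 0 0 0 0'|sed -n '2p;4,6p'; python3 -m jog '0 2 -14 2 0; 0 2 -14 1 0; 0 2 -14 0 0;0 2 -14 0 0; 0 2 -14 0 0'|sed -n '2p;4,6p'; python3 - <<'E'
from h import *
c=cap('side');cv2.imwrite('pics/s7.png',c['pixels'][...,::-1])
E
```

```text
tcp_pos: [0.5336, 0.316, 0.2458]
wrist_force: [-0.2, -0.8, 0.1]
gripper_width: 0.005
gripper_force: 0.0
tcp_pos: [0.5432, 0.2459, 0.2472]
wrist_force: [-0.4, 1.7, -0.9]
gripper_width: 0.005
gripper_force: 1.0
```

```bash
python3 -m jog '0 1.7 -13 -2 0; 0 1.7 -13 -3 0; 0 1.7 -13 -3 0;0 1.7 -13 -4 0; 0 0 0 0 0'|sed -n '2p;4,6p'; python3 -m jog '0 1.6 -12 -6 0; 0 1.6 -12 -8 0; 0 1.6 -12 -9 0;0 1.6 -12 -10 0; 0 0 0 0 0'|sed -n '2p;4,6p'; python3 - <<'E'
from h import *
c=cap('side');cv2.imwrite('pics/s8.png',c['pixels'][...,::-1])
E
```

```text
tcp_pos: [0.5499, 0.1935, 0.2353]
wrist_force: [0.6, -1.0, -0.1]
gripper_width: 0.007
gripper_force: 0.0
tcp_pos: [0.5558, 0.1454, 0.2013]
wrist_force: [0.1, -0.2, 0.9]
gripper_width: 0.004
gripper_force: 0.0
```

```bash
python3 - <<'E'
import cv2
i=cv2.imread('pics/s8.png');cv2.imwrite('pics/s8c.png',cv2.resize(i[150:380,130:430],(780,598),interpolation=cv2.INTER_CUBIC))
E
```

```text
(no output)
```

View pics/s8c.png

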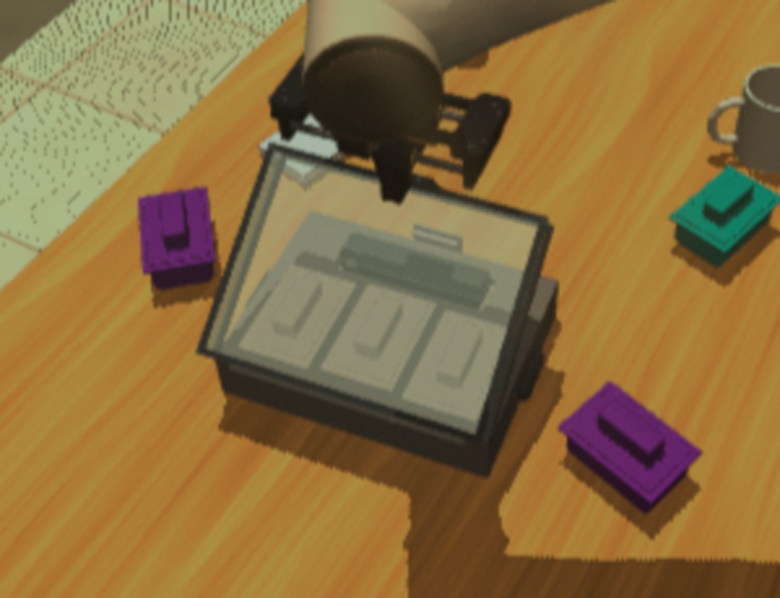

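The lid is half shut with the fingertips on its outer face at (395,195). The case lies flat in the trough and the boxes are flush. Continuing the arc.

```bash
python3 -m jog '0 1.2 -9 -10 0; 0 1.2 -9 -11 0; 0 1.2 -9 -11 0;0 1.2 -9 -12 0; 0 0 0 0 0'|sed -n '2p;4,6p'; python3 -m jog '0 0.6 -5 -11 0; 0 0.6 -4 -11 0; 0 0.5 -4 -8 0;0 0.5 -3 -5 0; 0 0 0 0 0'|sed -n '2p;4,6p'
```

```text
tcp_pos: [0.5602, 0.1099, 0.1569]
wrist_force: [0.9, -0.2, 0.1]
gripper_width: 0.004
gripper_force: 0.0
tcp_pos: [0.5631, 0.0948, 0.123]
wrist_force: [0.6, 0.0, 0.2]
gripper_width: 0.008
gripper_force: 0.0
```

```bash
python3 -m jog '0 0.5 -4 -5 0; 0 0.5 -4 -5 0; 0 0 0 0 0'|sed -n '2p;4,6p'; python3 -m jog '0 0 0 -3 0; 0 0 0 -3 0; 0 0 0 0 0'|sed -n '2p;4,6p';python3 -m jog '0 0 0 -3 0; 0 0 0 0 0'|sed -n '2p;4,6p'
```

```text
tcp_pos: [0.5648, 0.0878, 0.1145]
wrist_force: [-2.0, 3.9, 4.5]
gripper_width: 0.007
gripper_force: 2.5
tcp_pos: [0.5648, 0.0867, 0.1092]
wrist_force: [0.0, -0.4, 4.9]
gripper_width: 0.003
gripper_force: 2.9
tcp_pos: [0.5643, 0.0868, 0.1044]
wrist_force: [0.2, 0.1, 0.1]
gripper_width: 0.012
gripper_force: 0.1
```

```bash
python3 -m jog '0 0 0 -3 0; 0 0 0 0 0'|sed -n '2p;4,6p';python3 -m jog '0 0 0 -3 0; 0 0 0 0 0'|sed -n '2p;4,6p';python3 -m jog '0 0 0 -2 0; 0 0 0 0 0'|sed -n '2p;4,6p'
```

```text
tcp_pos: [0.5644, 0.087, 0.1014]
wrist_force: [-0.6, -0.6, 1.1]
gripper_width: 0.009
gripper_force: 0.7
tcp_pos: [0.5645, 0.087, 0.1012]
wrist_force: [-5.5, -0.4, 14.0]
gripper_width: 0.004
gripper_force: 7.6
tcp_pos: [0.5645, 0.087, 0.1011]
wrist_force: [-8.9, 0.1, 24.0]
gripper_width: 0.003
gripper_force: 12.1
```

Hard stop at tip height 0.093, which is deck + 38 mm, so the lid is at 0. Lifting clear and handing in.

```bash
python3 -m jog '0 0 0 10 0; 0 0 0 40 0; 0 0 0 50 0; 0 0 -30 40 0; 0 0 0 0 0'|sed -n '1,2p;4,6p'; python3 -m jog '0 0 0 0 0;0 0 0 0 0; 0 0 0 0 0; 0 0 0 0 0'|sed -n '1,2p;4p'; python3 -c "
from station import r
print(r.finish_job())"
```

```text
time_s: 50.98
tcp_pos: [0.566, 0.0565, 0.24]
wrist_force: [-0.6, -0.1, -0.2]
gripper_width: 0.007
gripper_force: 0.0
time_s: 51.48
tcp_pos: [0.5643, 0.0573, 0.2359]
wrist_force: [0.7, 0.5, -0.1]
the job is handed in; nothing more can be done
None
```

All three meal boxes are pressed flush, the cutlery case is in the trough, and the lid is pressed shut to its hard stop. The job was handed in at about 51 s; the hand-in call gave no verdict.

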